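Set the stop and hold a bottle nest in the capping fixture

TASK

Set up the capping fixture: first slide the stop along the fence until its pointer lines up with the point of the small index clip on the ledge behind the fence. Then bring the bottle nest (the square block with the round cup) flat on the plate up against both the fence and the stop, and finish while holding it there with a steady push of about 10 newtons into the fence and 10 newtons down onto the plate together, as if waiting for someone to clamp it; do not let go. Leave the bottles standing where they are.

Things in the scene. Friction and masses are not known exactly. Their poses are not given: they have to be found in the camera images.
- fixture: The whole fixture, fixed to the table, yaw within about 0.3 rad of the world axes. Origin at table height; its x points from the open side towards the fence (away from the robot), its y along the fence, z up. All fixture sizes here are in this frame. Stop, fence, plate and index clip all keep its axes.
- bedplate: Aluminium plate of the fixture, 280 x 470 mm, machined smooth (friction about 0.2); its top is 20 mm above the table. It runs from x = -155 to +125 mm and y = -235 to +235 mm of the fixture. Frame same as fixture.
- fence: Straight steel bar along the fixture's y, 20 mm thick, 400 mm long, standing 30 mm above the plate (top 50 mm above the table). The face that the nest goes against is at fixture x = +60 mm. Behind it is a ledge 36 mm wide, 44 mm above the table, with scale marks. Smooth (friction about 0.2). Frame same as fixture.
- stop (a joint): Position of the stop along the fence, in m, growing towards the fixture's +y; travel -0.03 to 0.16; equals the fixture y of the stop's centre. It stays where it is left; it takes about 8 N to slide.
- stop_grip (a point): Point to pinch on the stop's black upright tab, 15 mm below the tab's top. The tab is 14 mm thick along y, 30 mm along x, rises 42 mm, from 58 to 100 mm above the table; this point is 85 mm above the table. The steel jaw and saddle below the tab are 30 mm wide along y.
- stop_tip (a point): Tip of the stop's small pointer, which looks in +x over the ledge behind the fence; at the middle of the stop along y.
- stop_face (a point): Middle of the stop's flat face that looks to -y, the one the nest is brought up against. It lies 15 mm to -y of the stop's centre. The jaw reaches from the fence 35 mm to -x, and from 24.5 to 58.5 mm above the table.
- index_tip (a point): Point of the small dark steel index clip (arrow-shaped, 25 mm wide, 12 mm high, with a screw head) fixed on the ledge behind the fence, looking to -x; 56 mm above the table. The stop is right when stop_tip has the same fixture y.
- nest: Black plastic bottle nest, loose on the plate, 0.4 to 0.6 kg: square base 80 x 80 mm, 24 mm high, with a round open cup in the middle, outside diameter 52 mm, inside 40 mm, from 24 to 58 mm above its underside (cup floor at 28 mm). Origin: centre of the underside; axes along the base edges, z up. Starts to -y of the stop, 50 to 80 mm short of the fence, turned up to 0.3 rad.
- bottle_a: White capped bottle, 34 mm diameter, 90 mm tall, standing on the plate; a bystander. Origin at the centre of its underside.
- bottle_b: White capped bottle, 34 mm diameter, 90 mm tall, standing on the table; a bystander. Origin at the centre of its underside.
- bottle_c: White capped bottle, 34 mm diameter, 90 mm tall, standing on the table; a bystander. Origin at the centre of its underside.
- bottle_d: White capped bottle, 34 mm diameter, 90 mm tall, standing on the table; a bystander. Origin at the centre of its underside.
Things that resemble listed ones, but are neither listed nor needed, are in the scene too. What is shaped like the nest but green or yellow is not meant.

How it is judged:
On the way, in this order (a step that is already met when the one before it is completed fails the run):
1. the stop's pointer is in line with the index clip, within 5 mm (y of stop_tip in the frame of index_tip between -0.005 and 0.005 m), for 0.2 s.
2. the nest stands flat and square against the fence and the stop (z of nest in the frame of fixture below 0.023 m and y of nest in the frame of stop_face between -0.045 and -0.036 m and x of nest in the frame of fixture above 0.016 m and angle between the x axis of nest and the x axis of fixture, either way round below 0.06 rad and angle between nest's own z axis and vertical below 0.05 rad), for 0.2 s.
At the end, for the whole second after the job is handed in: Pointer within 5 mm of the index point along the fence; nest flat, square (0.06 rad), within 5 mm of the stop and against the fence; fingers holding it with over 4 N on the fence and over 10 N (weight included) on the plate, at rest (all of step 1 and all of step 2 and contact force between nest and fence above 4 N and contact force between nest and bedplate above 10 N and contact force between the fingers and nest above 5 N and linear speed of nest below 0.01 m/s); the arm keeps its last pose, push and grip.
It fails at once if a bottle is knocked over or pushed more than 40 mm (distance of any of bottle_a, bottle_b, bottle_c, bottle_d from where it was at the start of the episode above 0.04 m or angle between any of bottle_a, bottle_b, bottle_c, bottle_d's own z axis and vertical above 0.5 rad).
It also fails if it takes over 51 s, if anything falls off the work surface, if the arm or the gripper's body presses on something with over 40 N, if the wrist force passes 120 N, or if a joint passes its speed limit or range.

ROBOT

A 6-joint arm with a two-finger parallel gripper is mounted at the origin on the work surface. World frame = base frame: x ahead of the robot, y to its left, z up, the work surface at z = 0. Lengths are in m, angles in rad, forces in N, time in s.
With the tool pointing down it reaches from about 0.425 to 0.95 m from the base axis. Payload 14.7 kg.
Tool frame: the origin (TCP) lies at the very end of the fingers, on their centre line; the grasp point (between the pads) lies arm.hold_point_z behind it (arm.hold_point_z is the distance from the TCP to the grasp point, in m); z points along the fingers, y is the line along which they close (so a half turn about z gives the same grasp; the last joint's range is limited). The gripper opens to 85 mm and grips with 20 to 120 N. Pads are 22 mm wide; open, the fingers measure 114 mm over their backs; the gripper's body (76 mm by 85 mm) begins 54 mm behind the grasp point. The pads swing forward as they close: fully open they stand 13 mm farther back than shut.
Start: joints at [1.136, 0.48, 1.596, -0, 1.065, -0.047], TCP at [0.246, 0.602, 0.231] pointing down, gripper open.
Joint ranges: [-2.75, 2.75], [-0.82, 2.05], [0.23, 2.67], [-1.56, 4.7], [0.09, 2.69], [-2.92, 2.92]. Speed limits (rad/s): [1.89, 1.89, 2.39, 3.01, 3.01, 3.01].

INTERFACE

Orientations are given as a unit quaternion [x, y, z, w].
In Python, from rig import arm, claw, kin, get_obs, eyes, ticket gives the robot as it stands. Calls block until the motion is done:
- arm.move_ptp(position, orientation): joint-space move of the TCP to a pose.
- arm.move_linear(position, attitude=None, feed=0.15): straight line of the TCP; attitude=None keeps the orientation; feed is the mean speed in m/s.
- arm.set_joints(angles): joint-space move.
- claw.command_gripper(opening): finger opening in m; the grip force is fixed at half the most; returns when the fingers have stopped.
- arm.hold(seconds).
- kin.solve_ik(position, orientation): joint angles nearest the present ones, or None.
- get_obs(): the state.
- eyes.grab_frame(name): name is "scene" or "top" or "wrist"; returns (picture, depth): 400x640x3 uint8, red, green, blue; 400x640 float32, m along the optical axis (not along the pixel's ray), 0 where there is no reading.
- eyes.get_calibration(name): a dict with "K" (3x3 intrinsics, pixels), "D" ([k1, k2, p1, p2, k3] as OpenCV has them; the pictures are not rectified), "world_from_camera" (4x4, takes a point from camera to world coordinates); the wrist camera has in their place "T_tool_cam" (4x4, takes a point from camera to tool coordinates, whose origin is the TCP and whose axes are the flange's). Camera axes: x right, y down, z forward; pixel columns grow to the right and rows downward; lengths in m; the calibration is good to about 2 mm. A picture is of the moment at which its call begins: read the wrist's pose just before it. get_calibration takes no time and is no camera call.
A pose or a line that the arm cannot do raises arm.MotionError and nothing moves.
- ticket.close_job(): hands the job in; it is judged then, once.
The state is a dict: "t": time; "q": joint angles; "joint_vel": joint speeds; "joint_torque": joint torques, N m; "eef_pos": TCP position; "tool_rot": TCP orientation; "ft_force": force on the tool from outside, world axes, zero at the start; "wrist_torque": the same for the moment, N m; "width": finger opening in m; "grasp_force": force on a finger pad.
Only numpy, scipy, OpenCV 4.12 (cv2) and the standard library are available. Lean on these libraries where they do the work, as an engineer would, in place of code of your own. Each camera call takes 0.05 s, during which the arm holds its last target. There are 200 camera calls.

## Working session

There is one attempt and no reset: what is moved stays moved. The work goes in short steps, each a Python script; the robot and the scene stay as the last script left them, time stands still between calls to the robot, and variables do not carry over. Pictures are saved under pics/ and viewed, at most 10 in all, crops included, and the job is handed in when it is done.

```bash
mkdir -p pics; ls
python3 - <<'E'
from rig import arm, claw, kin, get_obs, eyes
import cv2, numpy as np
for n in ("scene","top"):
    p,d=eyes.grab_frame(n); cv2.imwrite(f"pics/{n}0.png",p[:,:,::-1]); np.savez(f"{n}0.npz",p=p,d=d)
    c=eyes.get_calibration(n); print(n,np.round(c["K"],1).tolist(),np.round(c["D"],3),np.round(c["world_from_camera"],3).tolist())
c=eyes.get_calibration("wrist");print(np.round(c["K"],1).tolist(),np.round(c["T_tool_cam"],3).tolist())
o=get_obs();print(o); print(arm.hold_point_z)
E
```

```text
pics
scene [[453.2, 0.0, 311.8], [0.0, 453.2, 202.0], [0.0, 0.0, 1.0]] [-0.05  0.    0.    0.    0.  ] [[0.864, 0.298, -0.406, 0.935], [0.503, -0.537, 0.677, -0.752], [-0.016, -0.789, -0.614, 0.796], [0.0, 0.0, 0.0, 1.0]]
top [[492.4, 0.0, 317.5], [0.0, 492.4, 196.0], [0.0, 0.0, 1.0]] [-0.025  0.     0.     0.     0.   ] [[-0.018, -0.994, 0.106, 0.329], [-1.0, 0.017, -0.004, 0.002], [0.002, -0.106, -0.994, 1.484], [0.0, 0.0, 0.0, 1.0]]
[[337.5, 0.0, 319.6], [0.0, 337.5, 196.3], [0.0, 0.0, 1.0]] [[-0.0, -0.966, -0.259, 0.066], [1.0, -0.001, 0.0, -0.001], [-0.0, -0.259, 0.966, -0.142], [0.0, 0.0, 0.0, 1.0]]
{'t': 0.1, 'q': array([ 1.13640002e+00,  4.80780947e-01,  1.59678465e+00, -1.28447190e-05,
        1.06508308e+00, -4.65704454e-02]), 'joint_vel': array([-0.00022881, -0.00256319, -0.00382087,  0.00103656, -0.00117707,
       -0.00040809]), 'joint_torque': array([-5.38692564e-05, -9.52282476e+01, -4.31034136e+01, -4.25246253e-04,
        5.44104521e-03, -3.90344405e-05]), 'eef_pos': array([0.24563467, 0.60142395, 0.23073866]), 'tool_rot': array([ 1.92696871e-01,  9.81258191e-01, -5.14158351e-04, -1.20303334e-04]), 'ft_force': array([-1.37733094,  0.42268989,  0.39430273]), 'wrist_torque': array([-0.0459238 , -0.03430678, -0.00235559]), 'grasp_force': 0.0, 'width': 0.08519876828563358}
0.0187
```

View pics/top0.png

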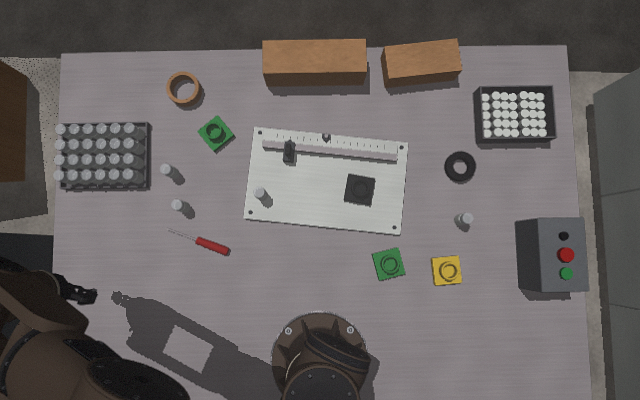

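View pics/scene0.png

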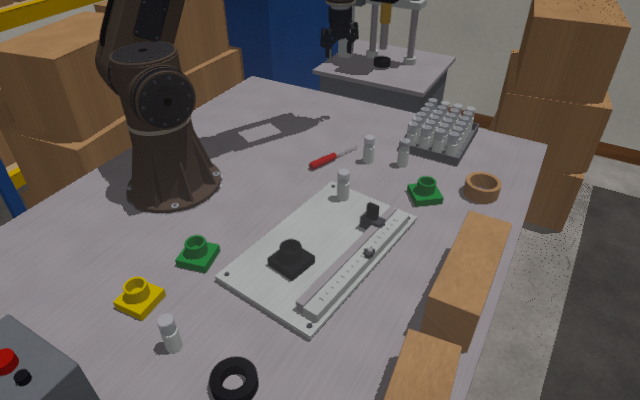

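The top view shows the plate with corners near (254,127), (408,143), (400,235) and (244,219). The stop's tab is at (289,150), the clip at (326,137), the nest at (360,190) and bottle_a on the plate at (262,194). The scene view agrees. The stop has to go towards -y.

```bash
cat > h.py <<'E'
import numpy as np, cv2
from scipy.spatial.transform import Rotation as R
from rig import arm, claw, kin, get_obs, eyes, ticket
def cam(name,o=None):
    c=eyes.get_calibration(name)
    if name!="wrist": T=np.array(c["world_from_camera"])
    else:
        A=np.eye(4);A[:3,:3]=R.from_quat(o["tool_rot"]).as_matrix();A[:3,3]=o["eef_pos"];T=A@np.array(c["T_tool_cam"])
    return np.array(c["K"]),np.array(c["D"]),T
def ray(px,C,z):
    K,D,T=C
    u=cv2.undistortPoints(np.float64(px).reshape(-1,1,2),K,D).reshape(-1,2)
    d=np.c_[u,np.ones(len(u))]@T[:3,:3].T
    return T[:3,3]+d*((z-T[2,3])/d[:,2:])
def tofix(p,F):  # F=(x0,y0,yaw)
    c,s=np.cos(F[2]),np.sin(F[2]); return (np.asarray(p)[:,:2]-F[:2])@np.array([[c,-s],[s,c]])
def tow(x,y,F):
    c,s=np.cos(F[2]),np.sin(F[2]); return np.array([F[0]+c*x-s*y,F[1]+s*x+c*y])
def down(yaw): # tool z down, tool x at angle yaw
    return R.from_matrix(np.array([[np.cos(yaw),np.sin(yaw),0],[np.sin(yaw),-np.cos(yaw),0],[0,0,-1]])).as_quat()
E
python3 - <<'E'
from h import *
f=np.load("top0.npz");p=f["p"];C=cam("top")
hsv=cv2.cvtColor(p,cv2.COLOR_RGB2HSV)
for yx in [(210,320),(215,250),(240,320),(100,320),(180,300)]: print(yx,hsv[yx])
roi=np.zeros(p.shape[:2],np.uint8);roi[115:245,235:420]=1
m=((hsv[...,2]>195)&(hsv[...,1]<18)).astype(np.uint8)*roi
m=cv2.morphologyEx(m,cv2.MORPH_OPEN,np.ones((3,3)))
n,l,s,c=cv2.connectedComponentsWithStats(m);print(s,np.round(c))
cn=max(cv2.findContours(m,0,1)[0],key=cv2.contourArea)
P=ray(cn[:,0],C,.02)[:,:2].astype(np.float32)
r=cv2.minAreaRect(P);print(r, cv2.boxPoints(r))
dk=((hsv[...,2]<90)).astype(np.uint8)*roi
n,l,s,c=cv2.connectedComponentsWithStats(dk)
for i in range(1,n):
  if s[i,4]>15: print(s[i],np.round(c[i],1),[np.round(ray([c[i]],C,z)[0,:2],3) for z in (.02,.05,.1)])
E
```

```text
(210, 320) [ 50   4 183]
(215, 250) [ 38   5 188]
(240, 320) [167  13 139]
(100, 320) [  0  11 138]
(180, 300) [ 45   6 183]
[[     0      0    640    400 256000]] [[320. 200.]]Traceback (most recent call last):
  File "<stdin>", line 9, in <module>
ValueError: max() iterable argument is empty
```

Run:
```python
from h import *
f=np.load("top0.npz");p=f["p"];C=cam("top")
hsv=cv2.cvtColor(p,cv2.COLOR_RGB2HSV)
roi=np.zeros(p.shape[:2],np.uint8);roi[115:245,235:420]=1
m=((hsv[...,2]>162)).astype(np.uint8)*roi
m=cv2.morphologyEx(m,cv2.MORPH_OPEN,np.ones((3,3)))
cn=max(cv2.findContours(m,0,1)[0],key=cv2.contourArea)
P=ray(cn[:,0],C,.02)[:,:2].astype(np.float32)
r=cv2.minAreaRect(P);print(r)
B=cv2.boxPoints(r);print(B)
dk=((hsv[...,2]<90)).astype(np.uint8)*roi
n,l,s,c=cv2.connectedComponentsWithStats(dk)
for i in range(1,n):
  if s[i,4]>15: print(s[i],np.round(c[i],1),[np.round(ray([c[i]],C,z)[0,:2],3) for z in (.02,.05,.1)])
e=max([B[1]-B[0],B[2]-B[1]],key=np.linalg.norm); e=e*np.sign(e[1])
yaw=np.arctan2(-e[0],e[1]); ctr=np.array(r[0]); F=np.r_[ctr-(-.015)*np.array([np.cos(yaw),np.sin(yaw)]),yaw]
print("F",F);np.save("F.npy",F)
for nme,px,z in (("stop tab",(289,143),.1),("clip",(326,139),.056),("nest",(360,190),.05),("bottle_a cap",(259,190),.11)): print(nme,tofix(ray([px],C,z),F))
```

```text
((0.5343922972679138, -0.030395224690437317), (0.4689183235168457, 0.2785288989543915), 83.02449035644531)
[[ 0.36768475 -0.24620599]
 [ 0.644152   -0.28003195]
 [ 0.7010999   0.18541554]
 [ 0.4246326   0.2192415 ]]
[322 134   9   9  40] [326. 138.] [array([ 0.661, -0.033]), array([ 0.654, -0.032]), array([ 0.642, -0.031])]
[263 140 133  24 514] [313.4 153.8] [array([0.613, 0.006]), array([0.607, 0.006]), array([0.597, 0.006])]
[344 174  31  32 779] [358.9 189.7] [array([ 0.501, -0.128]), array([ 0.498, -0.126]), array([ 0.492, -0.121])]
[258 191  10  10  36] [263.3 196.8] [array([0.485, 0.158]), array([0.482, 0.155]), array([0.476, 0.149])]
[246 219  23   3  23] [257.  220.3] [array([0.415, 0.177]), array([0.413, 0.174]), array([0.41 , 0.168])]
[318 227  17   2  17] [326.  227.5] [array([ 0.39 , -0.028]), array([ 0.389, -0.027]), array([ 0.387, -0.026])]
F [ 0.54928127 -0.0322169  -0.12174574]
stop tab [[0.06680157 0.11633679]]
clip [[0.09937065 0.01246615]]
nest [[-0.04038899 -0.1022469 ]]
bottle_a cap [[-0.07761112  0.18457167]]
```

Run:
```python
from h import *
F=np.load("F.npy")
q=tow(.03,.04,F)
arm.move_ptp([*q,.22],down(F[2])); arm.hold(.3)
o=get_obs();p,d=eyes.grab_frame("wrist");print(o["t"],o["eef_pos"],o["q"])
cv2.imwrite("pics/w1.png",p[:,:,::-1]);np.savez("w1.npz",p=p,d=d,pos=o["eef_pos"],rot=o["tool_rot"])
```

```text
2.8417 [0.5839285  0.00415703 0.2200178 ] [-4.48137823e-02  3.99944447e-01  1.76406035e+00  3.94135407e-05
  9.77570210e-01  1.64712091e+00]
```

View pics/w1.png

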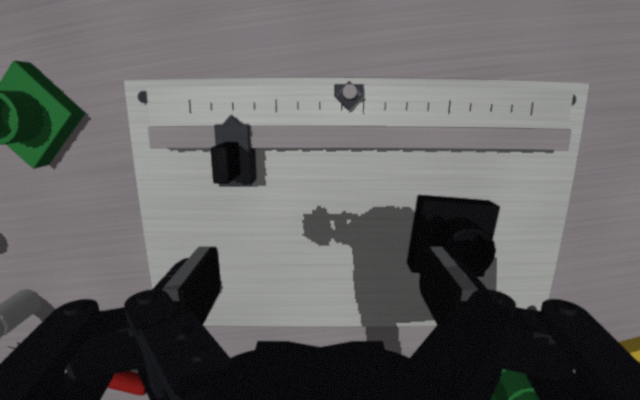

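The wrist view shows the stop pointer tip at about (232,115), the clip point at about (349,111) and the fence's front top edge along row 150. The tab is at (225,162) and the nest base's far edge runs from (418,196) to (498,202). I'll refine these by mask.

Run:
```python
from h import *
F=np.load("F.npy");f=np.load("w1.npz");p,d=f["p"],f["d"];C=cam("wrist",dict(eef_pos=f["pos"],tool_rot=f["rot"]))
for nme,px,z in (("tip",(232,115),.056),("clip",(349,111),.056),("fence",(170,150),.05),("fence",(565,150),.05),("fenceback",(170,128),.05),("nestfar",(418,196),.044),("nestfar",(498,202),.044)):
    print(nme,np.round(tofix(ray([px],C,z),F),4))
# point cloud from depth
v,u=np.mgrid[0:400,0:640]; un=cv2.undistortPoints(np.float64(np.c_[u.ravel(),v.ravel()]).reshape(-1,1,2),C[0],C[1]).reshape(-1,2)
X=(np.c_[un,np.ones(len(un))]*d.reshape(-1,1))@C[2][:3,:3].T+C[2][:3,3]
X3=np.c_[tofix(X,F),X[:,2]];ok=d.ravel()>0.05
def show(n,s): 
    s=s&ok; q=X3[s]; print(n,s.sum(),*( [np.round(np.percentile(q,k,axis=0),4) for k in (2,50,98)] if s.sum() else []))
x,y,z=X3.T;near=(abs(x)<.2)&(abs(y)<.25)
show("plate",near&(abs(z-.02)<.004)&(x<.03))
show("fence top",near&(abs(z-.05)<.002)&(x>.03)&(x<.09)&(abs(y)<.19))
show("tabtop",near&(abs(z-.1)<.006)&(x>.02)&(y>.05)&(y<.15))
show("cuptop",near&(abs(z-.078)<.006)&(x<.03)&(y<-.02))
show("base",near&(abs(z-.044)<.004)&(x<.03)&(y<-.02))
g=p.mean(axis=2)
for nme,(a,b,c,e) in dict(tip=(105,135,205,262),clip=(75,120,325,375)).items():
    m=(g[a:b,c:e]<95); print(nme); [print(a+i,np.where(r)[0][[0,-1]]+c) for i,r in enumerate(m) if r.any() and i%2==0]
np.save("X3.npy",X3)
```

```text
tip [[0.0872 0.1173]]
clip [[0.0904 0.0134]]
fence [[0.0556 0.1797]]
fence [[ 0.0568 -0.1965]]
fenceback [[0.0759 0.1775]]
nestfar [[ 0.0094 -0.0572]]
nestfar [[ 0.0032 -0.1391]]
plate 48228 [-0.1508 -0.2253  0.0182] [-0.0423  0.0253  0.0197] [0.0275 0.2245 0.0212]
fence top 7799 [ 0.0578 -0.182   0.0482] [ 0.0674 -0.0105  0.0496] [0.0769 0.1833 0.0511]
tabtop 703 [0.0353 0.1115 0.0953] [0.0503 0.1177 0.0994] [0.0641 0.125  0.1008]
cuptop 755 [-0.057  -0.1229  0.0724] [-0.0253 -0.1089  0.0769] [-0.0118 -0.0761  0.0786]
base 2740 [-0.0699 -0.1388  0.0413] [-0.0156 -0.0924  0.0437] [ 0.0029 -0.0585  0.0478]
tip
115 [231 231]
117 [229 234]
119 [227 237]
121 [225 239]
123 [223 242]
125 [215 249]
127 [214 250]
129 [214 250]
131 [214 251]
133 [214 251]
clip
83 [347 350]
85 [335 362]
87 [335 362]
89 [335 363]
91 [335 363]
93 [335 363]
95 [335 363]
97 [336 363]
99 [337 364]
101 [339 363]
103 [341 357]
105 [341 355]
107 [345 354]
109 [348 352]
```

Run:
```python
from h import *
F=np.load("F.npy")
P=lambda x,y,z:[*tow(x,y,F),z]
claw.command_gripper(.05)
arm.move_linear(P(.0497,.1177,.13),feed=.2)
arm.move_linear(P(.0497,.1177,.0665),feed=.08)
claw.command_gripper(0)
o=get_obs();print(o["t"],o["width"],o["grasp_force"],o["ft_force"],tofix([o["eef_pos"]],F),o["eef_pos"][2])
arm.move_linear(P(.0497,.0137,.0665),feed=.06)
arm.hold(.2)
o=get_obs();p,d=eyes.grab_frame("wrist");print(o["t"],o["width"],o["ft_force"],tofix([o["eef_pos"]],F))
cv2.imwrite("pics/w2.png",p[:,:,::-1]);np.savez("w2.npz",p=p,d=d,pos=o["eef_pos"],rot=o["tool_rot"])
```

```text
5.4417 0.013249071995909491 58.37873697280884 [-0.92852346  2.35202918  6.08889406] [[0.05001547 0.11795955]] 0.06715185359419204
7.525 0.012911257492110674 [-0.59549447  5.0828097   6.7477023 ] [[0.04992109 0.01420645]]
```

View pics/w2.png

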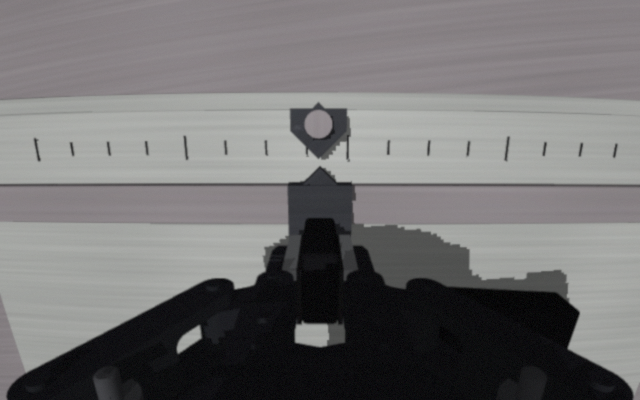

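The stop tip at (320,167) and the clip point at (319,157) are in the same column, so they are aligned to within about 0.5 mm. Next I release the stop and grasp the nest.

Run:
```python
from h import *
F=np.load("F.npy")
P=lambda x,y,z:[*tow(x,y,F),z]
claw.command_gripper(.05)
arm.move_linear(P(.0497,.0137,.14),feed=.15)
ny=-.0755; N=(-.036,-.097)
arm.move_ptp(P(*N,.15),down(F[2]+np.pi/2+ny))
claw.command_gripper(.085); arm.hold(.1)
o=get_obs();p,d=eyes.grab_frame("wrist");print(o["t"],o["q"],o["ft_force"])
cv2.imwrite("pics/w3.png",p[:,:,::-1]);np.savez("w3.npz",p=p,d=d,pos=o["eef_pos"],rot=o["tool_rot"])
```

```text
10.7667 [-3.01091438e-01  4.02021924e-01  1.98077945e+00 -3.90767597e-05
  7.58721829e-01 -1.03883087e-01] [-0.07388597 -0.14653229 -0.35224483]
```

View pics/w3.png

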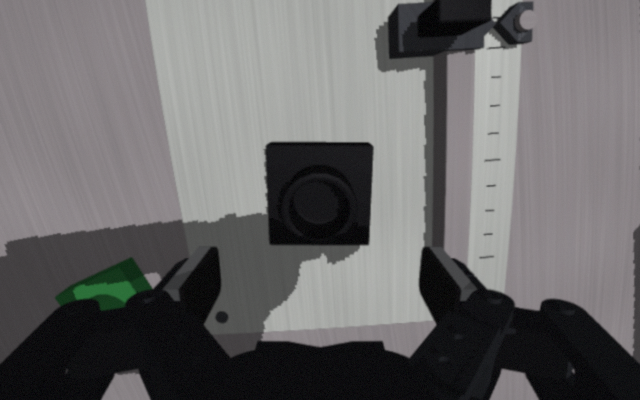

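The nest now appears square to the gripper. Its base corners are about (266,144), (372,144), (369,244) and (268,244), and the cup is centred near x = 319.

```bash
cat >> h.py <<'E'
F=np.load("F.npy"); P=lambda x,y,z:[*tow(x,y,F),z]
def st():
    o=get_obs(); f=o["ft_force"]; c,s=np.cos(F[2]),np.sin(F[2])
    return tofix([o["eef_pos"]],F)[0],o["eef_pos"][2],np.array([c*f[0]+s*f[1],-s*f[0]+c*f[1],f[2]]),o
E
python3 - <<'E'
from h import *
f=np.load("w3.npz");C=cam("wrist",dict(eef_pos=f["pos"],tool_rot=f["rot"]))
a=tofix(ray([(266,144),(372,144),(369,244),(268,244)],C,.044),F);print(np.round(a,4))
b=a[1]-a[0];ny=np.arctan2(b[1],b[0]);print(b,ny, np.linalg.norm(a-np.roll(a,1,0),axis=1))
N=a.mean(0);print(N)
assert abs(N[0]+.036)<.015 and abs(N[1]+.097)<.015
q=down(F[2]+np.pi/2+ny)
arm.move_linear(P(*N,.10),q,feed=.15)
arm.move_linear(P(*N,.053),q,feed=.06)
print(st()[:3])
claw.command_gripper(0)
print(st())
E
```

```text
[[-0.0731 -0.0565]
 [ 0.0044 -0.0624]
 [-0.0008 -0.1411]
 [-0.0807 -0.1351]]
[ 0.0775008  -0.00588802] -0.07582795071156262 [0.0789549  0.07772414 0.07890669 0.0801756 ]
[-0.03753146 -0.09876695]
(array([-0.03739017, -0.09879585]), np.float64(0.05314153744814766), array([ 0.20291788, -0.30798732,  0.3841907 ]))
(array([-0.0372439 , -0.09883018]), np.float64(0.05354043511420199), array([-2.02101949,  0.63149827,  7.83538207]), {'t': 12.675, 'q': array([-3.05084928e-01,  5.56925910e-01,  2.04868473e+00, -1.66752047e-05,
        5.35167617e-01, -1.07488917e-01]), 'joint_vel': array([ 0.00172304, -0.00052041, -0.00154971, -0.00167568, -0.00067266,
        0.00049107]), 'joint_torque': array([-1.37526399e-02, -7.86222196e+01, -2.23808348e+01, -4.67791440e-03,
       -4.81371637e-01, -1.25051089e-02]), 'eef_pos': array([ 0.50031059, -0.12579246,  0.05354044]), 'tool_rot': array([7.73401070e-01, 6.33916887e-01, 2.19290146e-04, 3.43132621e-04]), 'ft_force': array([-1.92936774,  0.87226714,  7.83538207]), 'wrist_torque': array([ 0.11889357,  0.22632128, -0.03814161]), 'grasp_force': 61.98607605881989, 'width': 0.04882657782973393})
```

Run:
```python
from h import *
q=down(F[2]+np.pi/2)
z=.0532
arm.move_linear(P(-.034,-.0485,z),q,feed=.05)
print(st()[:3])
arm.move_linear(P(.006,-.0485,z),q,feed=.05)
r=st();print(r[:3])
x=.006
while x<.026:
    x+=.001; arm.move_linear(P(x,-.0485,z),q,feed=.02); r=st()
    if r[2][0]<-6: break
print("fence",x,r[:3],r[3]["t"])
y=-.0485
f0=r[2][1]
while y<-.034:
    y+=.001; arm.move_linear(P(x,y,z),q,feed=.02); r=st()
    print(round(y,4),np.round(r[2],1))
    if r[2][1]-f0<-5: break
print("stop",y,r[:3],r[3]["t"],r[3]["width"])
```

```text
(array([-0.03360987, -0.04806937]), np.float64(0.053547121659101984), array([-0.16116285,  2.66125861,  5.44457818]))
(array([ 0.00645271, -0.04823147]), np.float64(0.053544171049641404), array([0.59990945, 0.00610008, 5.19198759]))
fence 0.01900000000000001 (array([ 0.01807684, -0.04818465]), np.float64(0.05354458410417365), array([-6.79775737, -0.67634277, 12.40976063])) 18.0333
-0.0475 [-6.7 -3.9 12.9]
-0.0465 [-7.  -4.  12.1]
-0.0455 [-8.  -5.  12.3]
-0.0445 [-7.4 -4.1 12.5]
-0.0435 [-7.5 -4.5 13. ]
-0.0425 [-7.9 -4.6 12. ]
-0.0415 [-7.6 -5.1 12.3]
-0.0405 [-7.8 -6.7 12.1]
stop -0.040499999999999994 (array([ 0.01810207, -0.040703  ]), np.float64(0.0535456237758363), array([-7.7598539 , -6.68254634, 12.11052069])) 20.0333 0.049625053912009866
```

Run:
```python
from h import *
q=down(F[2]+np.pi/2)
arm.move_linear(P(.0193,-.0408,.0533),q,feed=.02);arm.hold(.5)
r=st();print(r[:3],r[3]["t"],r[3]["wrist_torque"])
o=r[3];p,d=eyes.grab_frame("wrist")
cv2.imwrite("pics/w4.png",p[:,:,::-1])
p,_=eyes.grab_frame("scene");cv2.imwrite("pics/s4.png",cv2.resize(p[160:320,220:440,::-1],None,fx=3.5,fy=3.5))
```

```text
(array([ 0.01812128, -0.040748  ]), np.float64(0.05356007897891073), array([-7.56467613, -3.67037934, 12.04052144])) 20.7833 [-0.43285515  0.99282822  0.10254495]
```

View pics/w4.png

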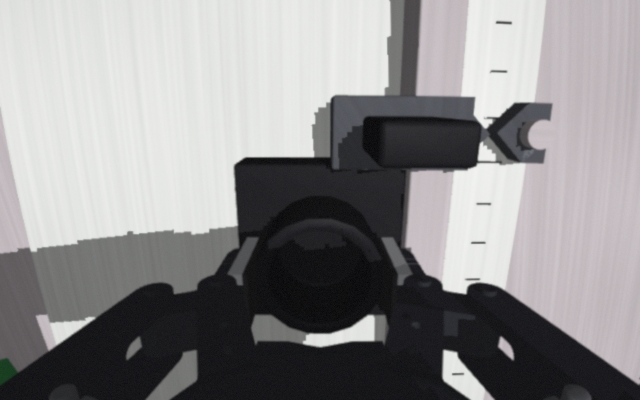

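View pics/s4.png

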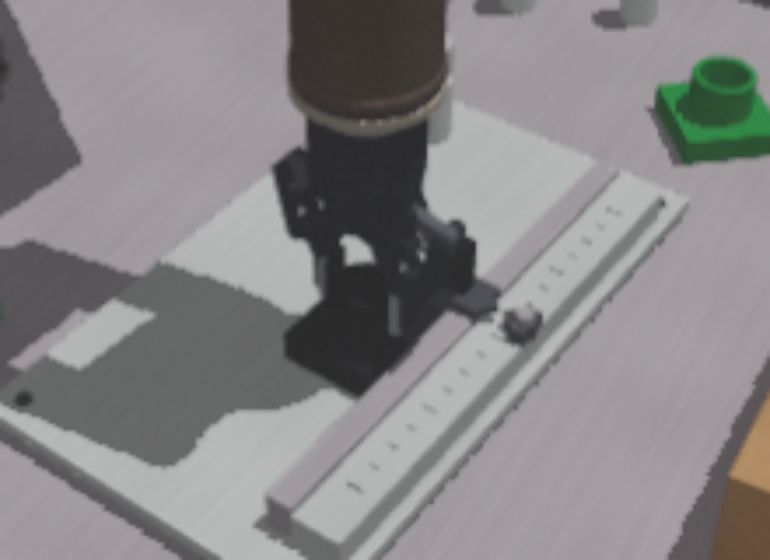

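The nest sits against the fence and the stop, with the stop tip at (485,132) and the clip point at (490,130). The push into the fence is still a little low, so I'll trim it towards 10 N.

Run:
```python
from h import *
q=down(F[2]+np.pi/2)
x=.0193
for i in range(6):
    x+=.0003; arm.move_linear(P(x,-.0407,.0533),q,feed=.02);arm.hold(.3)
    f=np.mean([(arm.hold(.02),st()[2])[1] for _ in range(5)],axis=0);print(round(x,4),np.round(f,1),np.round(st()[0],4),st()[1])
    if f[0]<-9.5: break
arm.hold(.5);r=st();print(r[2],r[3]["t"],r[3]["joint_vel"].max(),r[3]["width"],r[3]["grasp_force"])
```

```text
0.0196 [-10.   -5.4  14.2] [ 0.0181 -0.0407] 0.05353821968308212
[-10.44443642  -5.51178357  14.31622339] 22.0167 0.0006622366030443128 0.04956720413578373 62.88504651747644
```

```bash
python3 -c "
from h import *
print(ticket.close_job())"
```

```text
the job is handed in; nothing more can be done
None
```

I handed the job in at about 22 s; no verdict came back. The stop pointer is within about 1 mm of the index clip, and the gripper is holding the nest flat against the fence and stop with about 10 N into the fence and 14 N down (a little over the 10 N asked). I never touched the bottles.

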